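# Click the screw feeder's dial over to the green cap

## Robot

A 7-joint arm with a two-finger parallel gripper is mounted at the origin on the work surface. World frame = base frame: x ahead of the robot, y to its left, z up, the work surface at z = 0. Lengths are in m, angles in degrees, forces in N, time in s.
With the tool pointing down it reaches from about 0.4 to 0.85 m from the base axis. Payload 4.5 kg.
Tool frame: the origin (TCP) lies at the very end of the fingers, on their centre line; the grasp point (between the pads) lies 19 mm behind it (grip_depth is the distance from the TCP to the grasp point, in m); z points along the fingers, y is the direction in which the jaws open and shut (so a half turn about z gives the same grasp; the last joint's range is limited). The gripper opens to 85 mm and grips with 20 to 120 N. Pads are 22 mm wide; open, the fingers measure 114 mm over their backs; the gripper's body (76 mm by 85 mm) begins 54 mm behind the grasp point. The pads swing forward as they close: fully open they stand 13 mm farther back than shut.
Start: joints at [-70.428, 39.483, -11.15, 89.685, 9.013, 51.709, -12.324], TCP at [0.189, 0.596, 0.231] pointing down, gripper open.
Joint ranges: [-172.22, 172.22], [-26.19, 119.32], [-84.43, 86.54], [7.71, 146.69], [-57.33, 237.33], [2.42, 119.75], [-152.13, 152.13]. Speed limits (degrees/s): [147.25, 147.25, 180, 180, 180, 180, 180].

## Interface

Orientations are given as a 3x3 rotation matrix whose columns are the frame's x, y, z axes.
In Python, from station import state, snapshot, finish_job, grip_depth gives the robot as it stands. The module is installed in compiled form; this text tells all that it offers.
- The arm moves only by the tool servo_tool, never from a script. Its argument "series" is text: rows parted by semicolons, each of 7 numbers parted by spaces: the shift along the tool's x, y, z in mm, then the turn, a rotation vector about the tool's x, y, z in rad, then the closure, from -1 (fully open) to 1 (shut). In form: tx ty tz rx ry rz fingers; .... A call has 1 to 12 rows; each row is the pose to reach, as a shift and turn from the pose commanded when the call began, along the tool's axes at that moment; what a row does not reach only later rows make up. A row lasts 1/12 s, in which the tool goes at most 41.7 mm and 7.16 degrees, less where a joint would pass 70% of its speed; a pose out of reach is approached as far as the arm can. A call with a gripper value outside its range is refused whole. The fingers move at their own pace and stop on an object; "squeeze" is the grip in N (left out, the last holds). Time passes only in rows, so rows that repeat a pose let the fingers close. It gives the time, the measured TCP pose, the force and the opening at its end, in the units of the state.
- state(): the state, without advancing time (a new reading comes with each control period).
- snapshot(name): name is "scene" or "top" or "wrist"; returns a dict with "img" (384x512x3 uint8, red, green, blue), "z_map" (384x512 float32, m along the optical axis (not along the pixel's ray), 0 where there is no reading), "camera_matrix" (3x3 intrinsics, pixels), "eye" and "attitude" of the camera in the world. Camera axes: x right, y up, looking along -z (the intrinsics and any distortion apply to the point x, -y, -z); pixel columns grow to the right and rows downward; lengths in m; the calibration is good to about 2 mm. A picture is of the moment at which its call begins.
- finish_job(): hands the job in, once; it reports no verdict.
The state is a dict: "time_s": time; "qpos": joint angles; "joint_vel": joint speeds; "joint_efforts": joint torques, N m; "ee_pos": TCP position; "tcp_rot": TCP orientation; "contact_force": force on the tool from outside, world axes, zero at the start; "ft_torque": the same for the moment, N m; "finger_gap": finger opening in m.
Only numpy, scipy, OpenCV 4.12 (cv2) and the standard library are available. Lean on these libraries where they do the work, as an engineer would, in place of code of your own. Each camera call takes 0.05 s, during which the arm holds its last target. There are 200 camera calls.

## Task

The bench screw feeder has to be set to the screw size marked by the green cap. Press a fingertip on its black knurled dial and turn it by friction, one click towards the green cap, until it has clicked into that position and its white pointer points at the cap; then take the hand clear. Pick nothing up, and do not move the loose things on and around the feeder.

Things in the scene. Friction and masses are not known exactly. Their poses are not given: they have to be found in the camera images.
- dial (a joint): Angle of the dial, rad, about a vertical axis, positive counter-clockwise from above. Spring detents every 0.628 rad (36 degrees) from -1.257 to 1.257; stops at -1.4 and 1.4. Starts seated at 0. Leaving a click takes up to 0.07 N m, most a quarter of the way, nothing half-way; let go past half-way it snaps into the next click, short of it back. Play 0.015 rad.
- dial_top (a point): Centre of the black dial's flat top, on its axis, 77 mm above the bench. Dial rigid, knurled, 100 mm wide (too wide to grip), 16 mm tall, friction 0.5 to 0.7 with the fingers: press with 5 to 15 N some 35 mm from the axis. Grey feeder is bolted down, cover 60 mm above the bench; its 95 mm tall hopper begins 85 mm from the axis, opposite to the pointer's start.
- pointer (a point): Point on the dial's top face, 45 mm from the axis, near the rim end of the white pointer stripe; it turns with the dial.
- green_cap: The green cap: fixed green disc on the cover, 14 mm in diameter, 7 mm tall (its top is 10 mm below the dial's top); origin at the centre of its underside, 64 mm from the dial's axis, one click (36 degrees) to one side of the pointer's start.
- red_cap: The red cap: the same in red, one click to the other side; the wrong size.
- nut: Brass nut on the feeder's cover, 20 mm wide, 8 mm tall; a bystander, origin at the centre of its underside.
- screwdriver: Loose screwdriver lying beside the feeder; a bystander, origin at the centre of its underside.
- tape: Loose cardboard ring (tape core), 90 mm wide, 36 mm tall; a bystander, origin at the centre of its underside.
- cup: Steel cup, 70 mm wide, 70 mm tall; a bystander, origin at the centre of its underside.

How it is judged:
By the outcome, as a careful person would: the job done as asked, in the order asked, and still so for the second after the job is handed in, with the robot touching nothing.
It also fails if it takes over 32 s, if anything falls off the work surface, if the arm or the gripper's body presses on something with over 40 N, if the wrist force passes 120 N, or if a joint passes its speed limit or range.

## Working session

There is one attempt and no reset: what is moved stays moved. The work goes in short steps, Python scripts to look and compute and a tool call to move; the robot and the scene stay as the last step left them, time stands still between calls to the robot, and variables do not carry over. Pictures are saved under pics/ and viewed, about 8 in all and at most 12, crops included, and the job is handed in when it is done.

Besides the shell and the picture viewer there is one more tool, called after "Emit:" as name(argument=value, ...) on one line, values as JSON. servo_tool: Moves the arm, as the interface text tells. Its arguments: {"type":"object","properties":{"series":{"type":"string"},"squeeze":{"type":"number"}},"required":["series"]}

```bash
mkdir -p pics; cat > h.py <<'E'
import numpy as np, cv2
from station import state, snapshot, finish_job, grip_depth
def save(s,n): cv2.imwrite('pics/'+n, cv2.cvtColor(s['img'],cv2.COLOR_RGB2BGR))
def ray(s,u,v,z):
    K=np.array(s['camera_matrix']);d=np.linalg.inv(K)@[u,v,1]; d=np.array([d[0],-d[1],-d[2]])
    R=np.array(s['attitude']); e=np.array(s['eye']); w=R@d
    return e+w*(z-e[2])/w[2]
E
python3 - <<'E'
from h import *
a=snapshot('scene');b=snapshot('top')
cv2.imwrite('pics/a.png',cv2.cvtColor(np.vstack([a['img'],b['img']])[:, :],cv2.COLOR_RGB2BGR)[:768])
i=np.hstack([a['img'],b['img']]); save(b,'top.png'); save(a,'scene.png')
print(b.keys(),b['eye'],b['attitude'],b['camera_matrix'],a['eye'],state())
E
```

```text
dict_keys(['img', 'z_map', 'camera_matrix', 'eye', 'attitude']) [0.55054033 0.04332571 1.00745092] [[-0.01845211  0.99842353 -0.05300927]
 [-0.99979035 -0.01795477  0.00984327]
 [ 0.00887598  0.05317979  0.99854551]] [[477.7330254    0.         259.62066597]
 [  0.         477.7330254  187.92183817]
 [  0.           0.           1.        ]] [ 1.22483899 -0.24965165  0.65602402] {'time_s': 0.1, 'qpos': array([-70.42689487,  39.52912241, -11.14345596,  89.74131251,
         9.01222773,  51.71009899, -12.32342047]), 'joint_vel': array([-0.02816087,  0.03231111, -0.06904054, -0.20147293, -0.11230452,
       -0.09364495,  0.01695423]), 'joint_efforts': array([-2.98571838e-03, -5.40607703e+01, -1.27149057e+00, -1.58988512e+01,
        9.36205150e-03,  4.41853073e-03,  3.47659501e-08]), 'ee_pos': array([0.1892348 , 0.59502348, 0.23054422]), 'tcp_rot': array([[-9.53018923e-01,  3.02910519e-01, -3.85787933e-04],
       [ 3.02910732e-01,  9.53017451e-01, -1.68138045e-03],
       [-1.41645193e-04, -1.71924669e-03, -9.99998512e-01]]), 'contact_force': array([ 0.5248364 , -0.06787985, -0.04632373]), 'ft_torque': array([ 0.0493435 ,  0.05704373, -0.01380036]), 'finger_gap': 0.08571764693549216}
```

View pics/top.png

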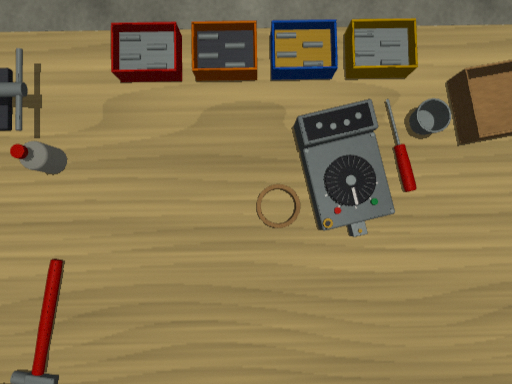

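View pics/scene.png

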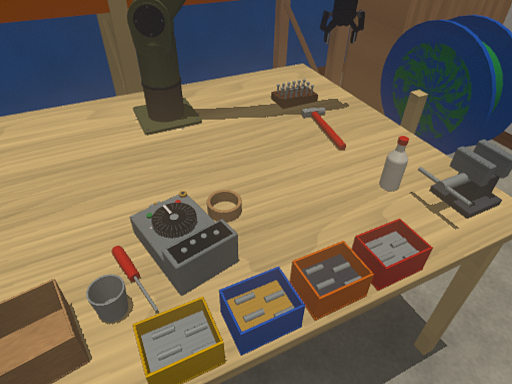

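The top view shows the dial at about (350,180), with its pointer down to (355,205). The green cap is at (375,202), counter-clockwise of the pointer, and the red cap is at (338,210). The nut is at (327,223), the tape at (278,206), the screwdriver at (400,150) and the cup at (430,118). The scene view agrees with this layout.

```bash
python3 - <<'E'
from h import *
b=snapshot('top');hsv=cv2.cvtColor(b['img'],cv2.COLOR_RGB2HSV)
H,S,V=[hsv[...,i].astype(int) for i in range(3)]
roi=np.zeros(H.shape,bool);roi[140:235,315:392]=1
def c(m):
    ys,xs=np.nonzero(m&roi);return xs.mean(),ys.mean(),len(xs)
g=c((abs(H-65)<25)&(S>120)&(V>60)); r=c(((H<8)|(H>172))&(S>140)&(V>60))
G=ray(b,g[0],g[1],.067);Rr=ray(b,r[0],r[1],.067)
m=((V<60)&roi).astype(np.uint8); m=cv2.morphologyEx(m,cv2.MORPH_CLOSE,np.ones((7,7)))
cs,_=cv2.findContours(m,0,2);k=max(cs,key=cv2.contourArea);e=cv2.fitEllipse(cv2.convexHull(k))
D=ray(b,*e[0],.077)
w=((V>190)&(S<40)&roi);w[:185]=0
W=c(w);P=ray(b,W[0],W[1],.077)
print(g,r,e,W);print('G',G,'R',Rr,'D',D,'P',P)
print('|G-D|',np.linalg.norm((G-D)[:2]),np.linalg.norm((Rr-D)[:2]))
for n,q in zip('GRP',(G,Rr,P)): print(n,np.degrees(np.arctan2(*(q-D)[[1,0]])))
# axis from caps: mid of caps offset 64*cos36 ; perpendicular
mid=(G+Rr)/2; d=(G-Rr)[:2]; print('cap sep',np.linalg.norm(d), 2*64*np.sin(np.radians(36)))
n=np.array([-d[1],d[0]])/np.linalg.norm(d); print('D from caps',mid[:2]+n*.064*np.cos(np.radians(36)))
z=b['z_map'];print('z dial',z[180,340],z[180,351])
E
```

```text
(np.float64(374.02777777777777), np.float64(201.08333333333334), 36) (np.float64(337.0571428571429), np.float64(210.05714285714285), 35) ((350.2004089355469, 180.94580078125), (51.01915740966797, 53.68288803100586), 128.3499298095703) (np.float64(354.875), np.float64(195.4375), 16)
G [ 0.57041074 -0.19113328  0.067     ] R [ 0.55407544 -0.11762527  0.067     ] D [ 0.61040729 -0.14318646  0.077     ] P [ 0.58189977 -0.15151741  0.077     ]
|G-D| 0.06243894025908972 0.06185994036882806
G -129.83438242235957
R 155.5933064295147
P -163.70969065187208
cap sep 0.07530119512286387 75.23651229343656
D from caps [ 0.61278718 -0.14314712]
z dial 0.9337025 0.93742603
```

Emit:
servo_tool(series="-9 -8 0 0 0 0.02 1; -28 -24 0 0 0 0.07 1; -56 -49 0 0 0 0.13 1; -84 -73 0 0 0 0.2 1; -112 -97 0 0 0 0.27 1; -140 -122 0 0 0 0.33 1; -168 -146 0 0 0 0.4 1; -196 -170 0 0 0 0.47 1; -224 -194 0 0 0 0.53 1; -252 -219 0 0 0 0.6 1; -280 -243 0 0 0 0.67 1; -300 -260 0 0 0 0.72 1", squeeze=40)

```text
time_s: 1.15
ee_pos: [0.3979, 0.2533, 0.2313]
tcp_rot: [[-0.511, 0.86, 0.0], [0.86, 0.511, -0.002], [-0.002, -0.001, -1.0]]
contact_force: [1.1, 0.8, -0.8]
finger_gap: -0.0001
```

```bash
cat >> h.py <<'E'
def go(x,y,z,az):
    "shift (mm, tool) and turn to reach TCP x,y,z with tool x at azimuth az, pointing down"
    from scipy.spatial.transform import Rotation as Q
    s=state();R=s['tcp_rot'];a=np.radians(az);c,n=np.cos(a),np.sin(a)
    T=np.array([[c,n,0],[n,-c,0],[0,0,-1.]])
    print('t',s['time_s'],'p',s['ee_pos'].round(4),'xaz',np.degrees(np.arctan2(R[1,0],R[0,0])).round(1),'F',s['contact_force'].round(1),'gap',s['finger_gap'],'q',s['qpos'].round())
    print('shift',(R.T@(np.array([x,y,z])-s['ee_pos'])*1e3).round(1),'rot',Q.from_matrix(R.T@T).as_rotvec().round(3))
E
python3 -c "
from h import *
go(.6196,-.1088,.16,77.5)"
```

```text
t 1.15 p [0.3979 0.2533 0.2313] xaz 120.7 F [ 1.1  0.8 -0.8] gap -0.00010176194382517335 q [-37.  28.  -2. 116.   2.  36.  -9.]
shift [-424.5    5.6   72. ] rot [-0.     0.002  0.755]
```

Emit:
servo_tool(series="-20 0 0 0 0 0.04 1; -55 1 0 0 0 0.1 1; -92 1 0 0 0 0.17 1; -130 2 5 0 0 0.24 1; -168 2 10 0 0 0.31 1; -206 3 15 0 0 0.38 1; -244 3 20 0 0 0.44 1; -282 4 25 0 0 0.51 1; -320 4 30 0 0 0.57 1; -358 5 35 0 0 0.64 1; -395 5 38 0 0 0.71 1; -415 5 40 0 0 0.75 1")

```text
time_s: 2.15
ee_pos: [0.6165, -0.1013, 0.1907]
tcp_rot: [[0.213, 0.977, 0.001], [0.977, -0.213, -0.003], [-0.003, 0.002, -1.0]]
contact_force: [0.4, -0.5, -0.0]
finger_gap: -0.0001
```

```bash
python3 -c "
from h import *
go(.6196,-.1088,.1,77.5)
s=snapshot('wrist');save(s,'w1.png')
print(s['eye'],s['attitude'])"
```

```text
t 2.15 p [ 0.6165 -0.1013  0.1907] xaz 77.7 F [ 0.4 -0.5 -0. ] gap -0.00014808574775534238 q [ 1. 42.  8. 93. -7. 45. -1.]
shift [-6.4  4.5 90.8] rot [0.002 0.003 0.003]
[ 0.63301842 -0.0283774   0.33398353] [[ 0.97694913  0.2045969   0.06091395]
 [-0.213462    0.93349138  0.28814547]
 [ 0.00209102 -0.29450628  0.95564726]]
```

View pics/w1.png

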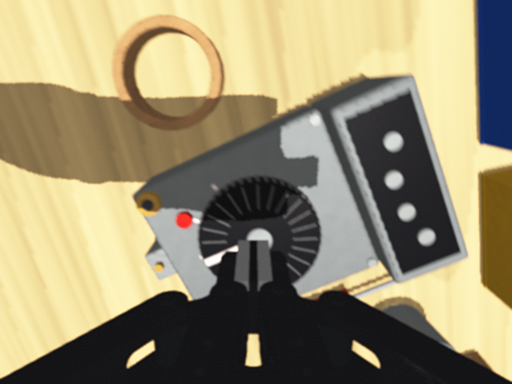

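The wrist view shows the dial with its light hub at about (260,238). The red cap is at (184,220) and the closed fingers at (255,265), over the dial from this angle. I'll check the hub position, then descend.

```bash
python3 -c "
from h import *
s=snapshot('wrist')
print(ray(s,260,237,.077),ray(s,184,220,.067))
go(.6196,-.1088,.1,77.5)"
```

```text
[ 0.61540226 -0.1468061   0.077     ] [ 0.55656669 -0.12252961  0.067     ]
t 2.25 p [ 0.6161 -0.1014  0.1905] xaz 77.7 F [-0.5  0.3 -0.8] gap -3.5358510533793954e-05 q [ 1. 42.  8. 93. -7. 45. -1.]
shift [-6.2  4.8 90.6] rot [0.001 0.004 0.004]
```

Emit:
servo_tool(series="-3 2 20 0 0 0 1; -6 4 45 0 0 0 1; -6 4 70 0 0 0 1; -6 4 85 0 0 0 1; -6 4 90 0 0 0 1; -6 4 95 0 0 0 1; -6 4 100 0 0 0 1; -6 4 100 0 0 0 1; -6 4 100 0 0 0 1")

```text
time_s: 3.0
ee_pos: [0.6183, -0.1023, 0.092]
tcp_rot: [[0.205, 0.979, 0.001], [0.979, -0.205, -0.0], [0.0, 0.001, -1.0]]
contact_force: [0.0, -0.4, 0.0]
finger_gap: -0.0003
```

Emit:
servo_tool(series="-4 0 4 0 0 0 1; -9 0 8 0 0 0 1; -9 0 11 0 0 0 1; -9 0 12 0 0 0 1; -9 0 13 0 0 0 1; -9 0 13 0 0 0 1")

```text
time_s: 3.5
ee_pos: [0.6159, -0.111, 0.078]
tcp_rot: [[0.205, 0.979, -0.0], [0.979, -0.205, 0.0], [0.0, -0.0, -1.0]]
contact_force: [-0.3, -0.5, -0.0]
finger_gap: -0.0001
```

Emit:
servo_tool(series="0 0 1 0 0 0 1; 0 0 2 0 0 0 1; 0 0 2 0 0 0 1; 0 0 2 0 0 0 1")

```text
time_s: 3.83
ee_pos: [0.6168, -0.111, 0.0771]
tcp_rot: [[0.205, 0.979, 0.002], [0.979, -0.205, 0.0], [0.0, 0.002, -1.0]]
contact_force: [-0.8, 0.4, 5.4]
finger_gap: -0.0002
```

Emit:
servo_tool(series="0 0 1 0 0 0 1; -0.3 -2 1 0 0 -0.06 1; -0.8 -4.4 1 0 0 -0.13 1; -1.5 -6.7 1 0 0 -0.2 1; -1.9 -7.8 1 0 0 -0.235 1; -1.9 -7.8 1 0 0 -0.235 1")

```text
time_s: 4.33
ee_pos: [0.6106, -0.1108, 0.0771]
tcp_rot: [[-0.03, 1.0, 0.006], [1.0, 0.03, 0.001], [0.001, 0.006, -1.0]]
contact_force: [1.5, 2.3, 7.9]
finger_gap: -0.0002
```

```bash
python3 -c "
from h import *
go(.6196,-.1088,.1,77.5); print(state()['ft_torque'])
s=snapshot('wrist');save(s,'w2.png')"
```

```text
t 4.3333 p [ 0.6106 -0.1108  0.0771] xaz 91.7 F [1.5 2.3 7.9] gap -0.00015881679196407287 q [ 5. 51.  2. 98. -3. 31. 10.]
shift [  1.8   9.2 -22.9] rot [ 0.006 -0.001  0.248]
[ 0.34661899 -0.27766664  0.04105773]
```

View pics/w2.png

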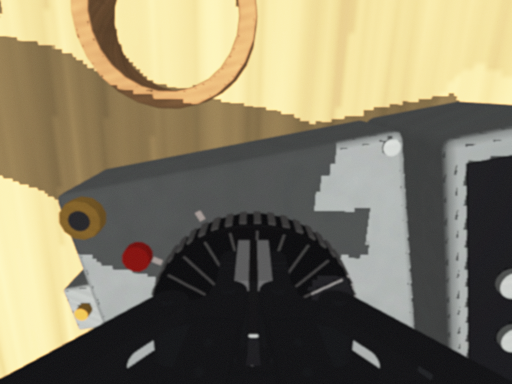

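The wrist view shows the fingers on the dial at (253,265). The pointer is hidden behind them, and the red cap at (137,256) and the nut at (82,217) are undisturbed. I'll continue the turn.

Emit:
servo_tool(series="-0.3 -2 0.5 0 0 -0.06 1; -0.8 -4.4 0.5 0 0 -0.13 1; -1.5 -6.7 0.5 0 0 -0.2 1; -2.3 -8.9 0.5 0 0 -0.27 1; -3.3 -11.1 0.5 0 0 -0.34 1; -4.4 -13.2 0.5 0 0 -0.41 1; -4.6 -13.6 0.5 0 0 -0.425 1; -4.6 -13.6 0.5 0 0 -0.425 1")

```text
time_s: 5.05
ee_pos: [0.5966, -0.115, 0.077]
tcp_rot: [[-0.439, 0.898, 0.005], [0.898, 0.439, 0.002], [-0.001, 0.005, -1.0]]
contact_force: [-1.2, 2.2, 13.4]
finger_gap: -0.0001
```

Emit:
servo_tool(series="0 0 -3 0 0 0 1; 0 0 -12 0 0 0 1; 0 0 -40 0 0 0 1; 20 0 -75 0 0 0 1; 60 0 -100 0 0 0 1; 100 0 -110 0 0 0 1; 140 0 -110 0 0 0 1; 180 0 -110 0 0 0 1; 220 0 -110 0 0 0 1; 240 0 -110 0 0 0 1; 240 0 -110 0 0 0 1")

```text
time_s: 5.97
ee_pos: [0.4867, 0.1053, 0.1851]
tcp_rot: [[-0.446, 0.895, -0.002], [0.895, 0.446, 0.003], [0.004, -0.0, -1.0]]
contact_force: [0.6, -0.1, -0.3]
finger_gap: -0.0001
```

```bash
python3 - <<'E'
from h import *
go(.6196,-.1088,.1,77.5)
s=snapshot('top')
i=cv2.resize(s['img'][90:245,255:455],None,fx=4,fy=3.8,interpolation=cv2.INTER_CUBIC)
cv2.imwrite('pics/t2.png',cv2.cvtColor(i,cv2.COLOR_RGB2BGR))
E
```

```text
t 5.9667 p [0.4867 0.1053 0.1851] xaz 116.5 F [ 0.6 -0.1 -0.3] gap -0.00011608601898806433 q [-15.  34.  -3. 114.   3.  32.   6.]
shift [-251.3   23.4   84.2] rot [-0.002 -0.003  0.681]
```

View pics/t2.png

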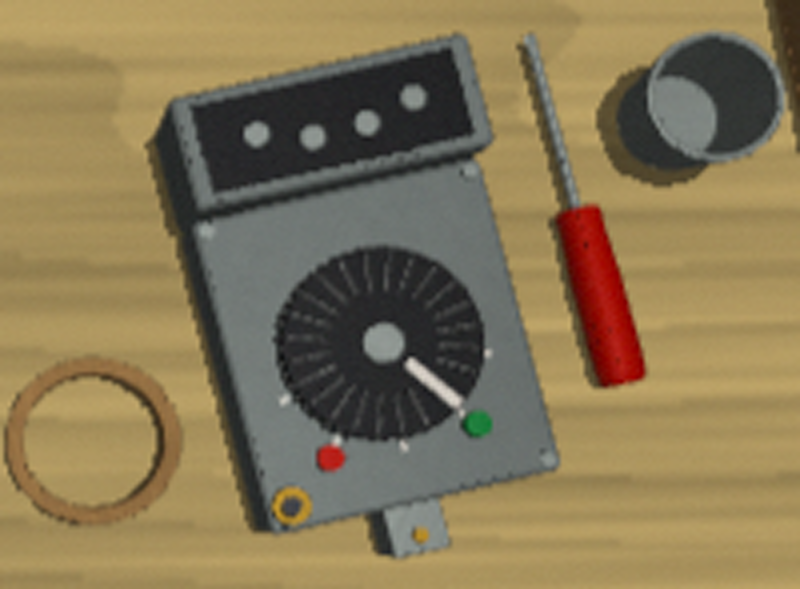

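The pointer, from (408,360) to (460,402), now points at the green cap at (477,423). The other objects are where they were, and the hand is clear.

```bash
python3 - <<'E'
from h import *
s=snapshot('top');hsv=cv2.cvtColor(s['img'],cv2.COLOR_RGB2HSV).astype(int)
D=np.array([.6125,-.144])
m=np.zeros((384,512),bool);m[183:198,354:372]=1
m&=(hsv[...,2]>170)&(hsv[...,1]<50)
ys,xs=np.nonzero(m);P=ray(s,xs.mean(),ys.mean(),.077)[:2]-D
print(len(xs),np.degrees(np.arctan2(P[1],P[0])),'green about -131')
print(finish_job())
E
```

```text
42 -131.21054788565596 green about -131
the job is handed in; nothing more can be done
None
```

The dial is set one click counter-clockwise, to the green cap, and the job is handed in. I pressed the closed fingertips on the dial about 34 mm from its axis and turned it by friction with 5 to 13 N. Then I lifted off and took the hand clear, finishing at about 6 s.

- **Pointer:** it measures −131.2° in the last top view, and the green cap is at about −131°, so the click has seated.
- **Bystanders:** the tape, nut, screwdriver and cup look unmoved in that view. I judged this by eye and did not measure it.
- **Hand clear:** the wrist force after retreating was about 0.6 N, the same as the free-air noise.
- **Disagreement:** my top and wrist camera estimates of the dial's axis differed by about 5 mm, so I used their mean. It did not affect the result.

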